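# Stand the slumped cartons back up in the display stand

### The arm

A 6-joint arm with a two-finger parallel gripper is mounted at the origin on the work surface. World frame = base frame: x ahead of the robot, y to its left, z up, the work surface at z = 0. Lengths are in m, angles in rad, forces in N, time in s.
With the tool pointing down it reaches from about 0.35 to 0.85 m from the base axis. Payload 8.1 kg.
Tool frame: the origin (TCP) lies on the centre line of the jaws, within the pads' length; the fingertips stand 14 mm ahead of it and the grasp point (between the pads) lies 5 mm behind it; z points along the fingers, y is the direction in which the jaws open and shut (so a half turn about z gives the same grasp; the last joint's range is limited). The gripper opens to 93 mm and grips with 3 to 60 N. Pads are 15 mm wide; open, the fingers measure 128 mm over their backs; the gripper's body (75 mm by 188 mm) begins 65 mm behind the grasp point.
Start: joints at [1.057, 0.13, 1.488, -0, 1.523, -0.085], TCP at [0.249, 0.546, 0.233] pointing down, gripper open.
Joint ranges: [-2.96, 2.96], [-0.89, 2.26], [0.02, 2.5], [-1.34, 4.48], [0, 2.73], [-2.66, 2.66]. Speed limits (rad/s): [2.39, 2.39, 2.79, 3.14, 3.14, 3.14].

### API

Orientations are given as a rotation vector (axis times angle).
In Python, from plant import robot gives the robot as it stands.
- The arm moves only by the tool jog_arm, never from a script. Its argument "steps" is a list of rows, each a list of 7 numbers: the closure, from 0 (fully open) to 1 (shut), then the shift along the tool's x, y, z in m, then the turn, a rotation vector about the tool's x, y, z in rad. In form: [[jaw, tx, ty, tz, rx, ry, rz], ...]. A call has 1 to 5 rows; each row is the pose to reach, as a shift and turn from the pose measured when the call began, along the tool's axes at that moment; what a row does not reach only later rows make up. A row lasts 1/8 s, in which the tool goes at most 62.5 mm and 10.7 degrees, less where a joint would pass 70% of its speed; a pose out of reach is approached as far as the arm can. A call with a gripper value outside its range is refused whole. The fingers move at their own pace and stop on an object; "force" is the grip in N (left out, the last holds). Time passes only in rows, so rows that repeat a pose let the fingers close. It gives the time, the measured TCP pose, the force and the opening at its end, in the units of the state.
- robot.read_state(): the state, without advancing time (a new reading comes with each control period).
- robot.read_camera(name): name is "side" or "top" or "wrist"; returns a dict with "image" (400x640x3 uint8, red, green, blue), "mtx" (3x3 intrinsics, pixels), "D" ([k1, k2, p1, p2, k3] as OpenCV has them; the pictures are not rectified), "extrinsics" (4x4, takes a point from camera to world coordinates); the wrist camera has in their place "tool_from_camera" (4x4, takes a point from camera to tool coordinates, whose origin is the TCP and whose axes are the flange's). Camera axes: x right, y down, z forward; pixel columns grow to the right and rows downward; lengths in m; the calibration is good to about 2 mm. A picture is of the moment at which its call begins: read the wrist's pose just before it. There is no depth.
- robot.close_job(): hands the job in, once; it reports no verdict.
The state is a dict: "t": time; "q": joint angles; "dq": joint speeds; "joint_torque": joint torques, N m; "tool_pos": TCP position; "orientation": TCP orientation; "force": force on the tool from outside, world axes, zero at the start; "wrist_torque": the same for the moment, N m; "opening": finger opening in m.
Only numpy, scipy, OpenCV 4.12 (cv2) and the standard library are available. Lean on these libraries where they do the work, as an engineer would, in place of code of your own. Each camera call takes 0.05 s, during which the arm holds its last target.

### The job

Two of the three cartons in the wire display stand have slumped forward over its front rail. With the fingertips, push each of the two back until it stands upright on its base in its own bay, with its back against the back grid. Do not pick up or carry any carton, and leave the carton that still stands and everything else on the table where it is.

Things in the scene. Friction and masses are not known exactly. Their poses are not given: they have to be found in the camera images.
- stand: black wire display stand fixed to the table, 84 mm deep (x), 301 wide (y), 151 high; origin: centre of its underside, x from front rail to back grid, y along its width, z up. Floor 6 mm thick. Three bays centred at y = -98, 0, +98 mm, each 95 mm wide between dividers that reach 36 mm above the table.
- rail_mid (a point): middle of the axis of the stand's front rail, a round bar of 8 mm diameter along the stand's y, at stand x = -31 mm, 51 mm above the table; the cartons lie on it.
- grid_mid (a point): point on the front face of the stand's back, at stand x = +35 mm, y = 0, 90 mm above the table. The back is a plain wall up to 36 mm and an upright rigid wire grid from there to 151 mm above the table.
- carton_wide: filled carton, 40 x 64 x 150 mm (x, y, z), 0.17 to 0.34 kg, slumped in any one of the bays; origin: centre of its underside, x along its depth, z along its height. It leans 32 degrees towards the stand's -x, lower front edge on the stand's floor, lower rear edge at the back wall, front face on the front rail, top beyond the rail. From 13 degrees short of upright it falls back on its base by itself.
- carton_slim: narrower carton, 40 x 50 x 150 mm (x, y, z), 0.13 to 0.27 kg, slumped in another bay; origin: centre of its underside, x along its depth, z along its height. It leans 32 degrees towards the stand's -x, lower front edge on the stand's floor, lower rear edge at the back wall, front face on the front rail, top beyond the rail. From 13 degrees short of upright it falls back on its base by itself.
- carton_short: a third carton of the same print, 32 x 56 x 120 mm (x, y, z), already standing upright in the remaining bay; origin at the centre of its underside, z up. Bystander.
- cream_jar: white jar, radius 30 mm, 50 mm high, on the table in front of the stand; origin at the centre of its underside. Bystander.
- lip_tube: black lip-colour tube standing on end, radius 12 mm, 75 mm high, in front of the stand; origin at the centre of its underside. Bystander.
- lotion: amber bottle with black cap, radius 22 mm, 120 mm high, beside the stand's left (+y) end; origin at the centre of its underside. Bystander.
- balm_jar: green glass jar, radius 28 mm, 62 mm high, beside the stand's right (-y) end; origin at the centre of its underside. Bystander.
- powder_can: aluminium can, radius 25 mm, 85 mm high, behind the stand; origin at the centre of its underside. Bystander.
- soap_box: small flat box, 60 x 90 x 32 mm, lying left of the stand; origin at the centre of its underside. Bystander.
Things that resemble listed ones, but are neither listed nor needed, are in the scene too. Leave any turquoise look-alike of the carton_slim alone. What is shaped like the carton_wide but blue is not meant.

How it is judged:
By the outcome, as a careful person would: the job done as asked, in the order asked, and still so for the second after the job is handed in, with the robot touching nothing.
It also fails if it takes over 42 s, if anything falls off the work surface, if the arm or the gripper's body presses on something with over 40 N, if the wrist force passes 120 N, or if a joint passes its speed limit or range.

## Working session

There is one attempt and no reset: what is moved stays moved. The work goes in short steps, Python scripts to look and compute and a tool call to move; the robot and the scene stay as the last step left them, time stands still between calls to the robot, and variables do not carry over. Pictures are saved under pics/ and viewed, and the job is handed in when it is done.

Besides the shell and the picture viewer there is one more tool, called after "Call:" as a command line: name --pt "numbers of a row" for each row, then --argument value for the rest. jog_arm: Moves the arm, as the interface text tells. Its arguments: {"type":"object","properties":{"steps":{"type":"array"},"force":{"type":"number"}},"required":["steps"]}

```bash
ls; mkdir -p pics; python3 - <<'E'
from plant import robot
import cv2,numpy as np
s=robot.read_state()
print({k:np.round(v,3) for k,v in s.items()})
for n in ["side","top","wrist"]:
    c=robot.read_camera(n)
    cv2.imwrite(f"pics/{n}0.png",c["image"][:,:,::-1])
    np.savez(f"{n}0.npz",**{k:v for k,v in c.items()})
    print(n,np.round(c["mtx"],1).tolist(),np.round(c["D"],3),np.round(c.get("extrinsics",c.get("tool_from_camera")),3).tolist())
E
```

```text
pics
{'t': np.float64(0.0), 'q': array([ 1.057,  0.131,  1.489, -0.   ,  1.523, -0.085]), 'dq': array([-0.   ,  0.001,  0.002, -0.   ,  0.003,  0.001]), 'joint_torque': array([-0.0000e+00, -5.5984e+01, -4.9177e+01,  7.7000e-02,  3.5000e-02,
       -0.0000e+00]), 'tool_pos': array([0.249, 0.545, 0.232]), 'orientation': array([-6.680e-01, -3.069e+00,  3.000e-03]), 'force': array([-0.362,  0.428, -0.356]), 'wrist_torque': array([0.042, 0.036, 0.032]), 'opening': np.float64(0.093)}
side [[378.8, 0.0, 319.1], [0.0, 378.8, 198.8], [0.0, 0.0, 1.0]] [-0.056  0.     0.     0.     0.   ] [[0.784, -0.306, 0.54, 0.03], [-0.621, -0.416, 0.665, -0.633], [0.021, -0.856, -0.516, 0.603], [0.0, 0.0, 0.0, 1.0]]
top [[382.1, 0.0, 315.6], [0.0, 382.1, 196.6], [0.0, 0.0, 1.0]] [-0.017  0.     0.     0.     0.   ] [[-0.082, -0.968, 0.237, 0.329], [-0.997, 0.081, -0.015, 0.032], [-0.005, -0.237, -0.971, 1.075], [0.0, 0.0, 0.0, 1.0]]
wrist [[293.8, 0.0, 316.5], [0.0, 293.8, 196.8], [0.0, 0.0, 1.0]] [-0.031  0.     0.     0.     0.   ] [[0.0, -0.96, -0.281, 0.077], [1.0, 0.0, -0.0, 0.001], [0.0, -0.281, 0.96, -0.151], [0.0, 0.0, 0.0, 1.0]]
```

View pics/side0.png

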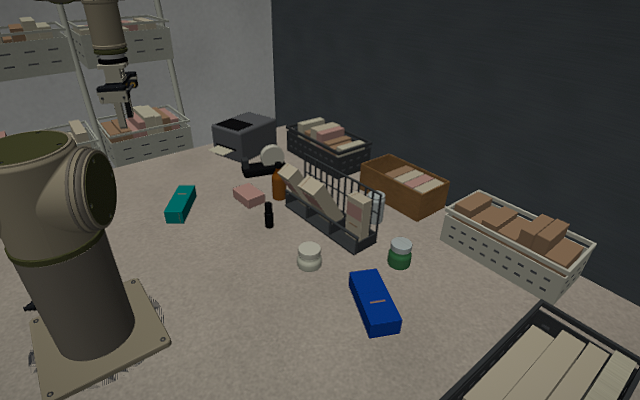

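View pics/top0.png

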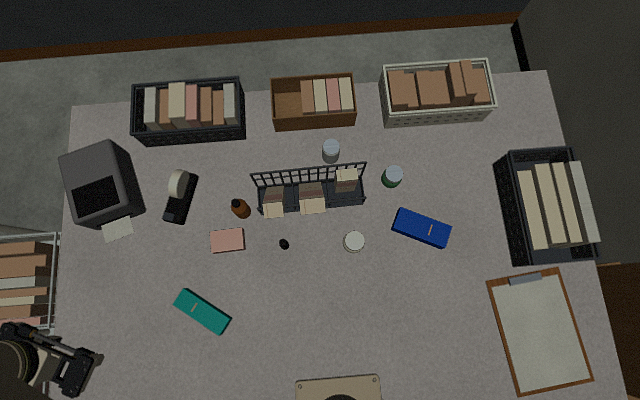

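View pics/wrist0.png

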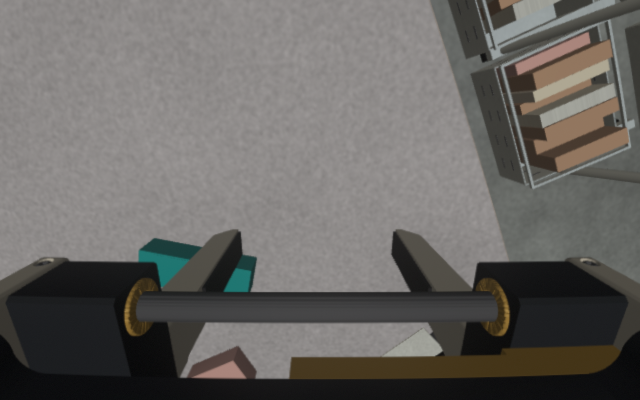

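The top view shows the stand at about (250–367, 162–216). Cartons lean towards the robot at (272, 203) and (312, 198), and one stands at (346, 180). The turquoise (202, 312) and blue (421, 228) look-alikes are lying outside the stand. I'll enlarge this area next.

```bash
python3 - <<'E'
import cv2
a=cv2.imread("pics/top0.png")[145:260,220:420]; cv2.imwrite("pics/topc.png",cv2.resize(a,None,fx=4,fy=4,interpolation=cv2.INTER_CUBIC))
a=cv2.imread("pics/side0.png")[150:280,230:420]; cv2.imwrite("pics/sidec.png",cv2.resize(a,None,fx=4,fy=4,interpolation=cv2.INTER_CUBIC))
E
```

```text
(no output)
```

View pics/topc.png

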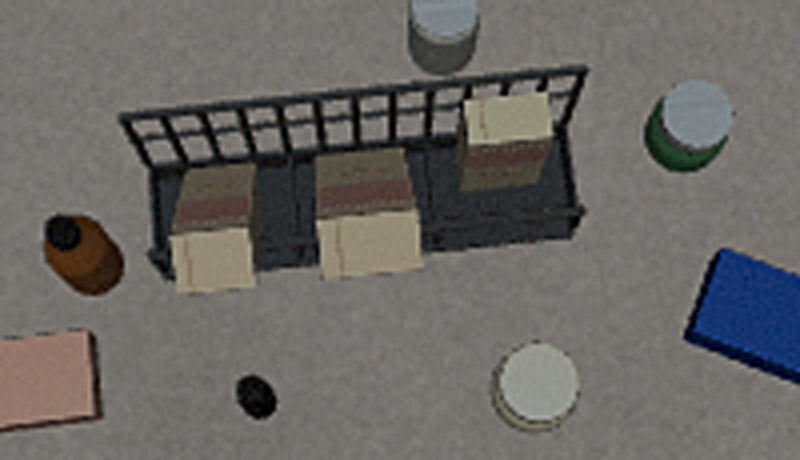

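View pics/sidec.png

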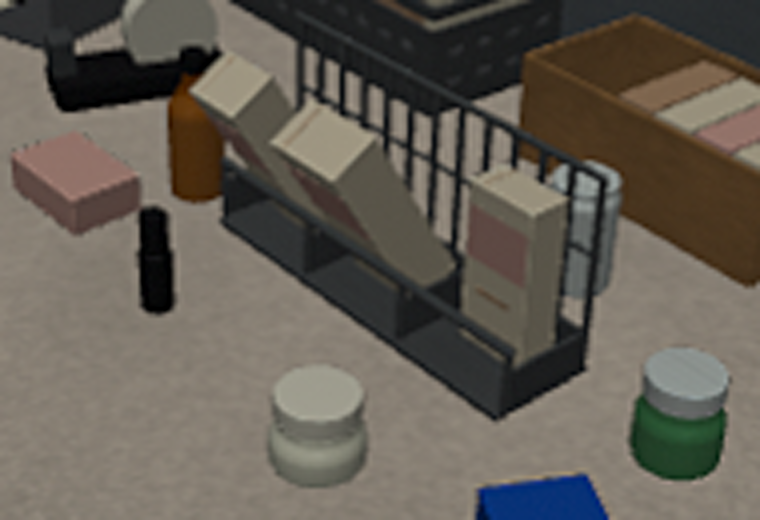

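Slim leans in the left (+y) bay, wide leans in the middle bay (its top face is visibly wider), and short stands in the right bay. Next I measure the stand from the grid's top corners (known height 151 mm), the rail and the cartons' top faces, using both views.

```bash
cat > h.py <<'E'
import numpy as np,cv2
def ray(name,uv):
    c=np.load(f"{name}0.npz"); n=cv2.undistortPoints(np.array([[uv]],float),c["mtx"],c["D"])[0,0]
    E=c["extrinsics"]; d=E[:3,:3]@np.array([n[0],n[1],1]); return E[:3,3],d/np.linalg.norm(d)
def plane(name,uv,z):
    o,d=ray(name,uv); return o+d*(z-o[2])/d[2]
def two(a,b):
    o1,d1=ray("top",a);o2,d2=ray("side",b)
    A=np.c_[d1,-d2]; t=np.linalg.lstsq(A,o2-o1,rcond=None)[0]
    p,q=o1+t[0]*d1,o2+t[1]*d2; return (p+q)/2,np.linalg.norm(p-q)
T=lambda u,v:(220+u/4-.375,145+v/4-.375)
S=lambda u,v:(230+u/4-.375,150+v/4-.375)
E
python3 - <<'E'
from h import *
np.set_printoptions(precision=4,suppress=True)
gl=plane("top",T(124,118),.151);gr=plane("top",T(586,70),.151)
print("grid top",gl,gr,np.linalg.norm(gl-gr))
print("two", two(T(124,118),S(301,18)),two(T(586,70),S(602,176)))
y=(gl-gr);y/=np.linalg.norm(y);x=np.array([y[1],-y[0],0])
# centre of grid line at stand x ~ +38.5
o=(gl+gr)/2-x*.0385;o[2]=0
print("yaw",np.arctan2(x[1],x[0]),"origin",o)
toS=lambda p:np.array([(p-o)@x,(p-o)@y,p[2]])*1000
for n,pt,z in [("rail R",T(581,212),.051),("rail L",T(157,258),.051),
 ("slim front L",T(177,292),.133),("slim front R",T(255,287),.133),("slim rear L",T(172,234),.154),("slim rear R",T(252,229),.154),
 ("wide front L",T(322,277),.133),("wide front R",T(421,268),.133),("wide rear L",T(317,220),.154),("wide rear R",T(416,210),.154),
 ("short top a",T(472,143),.126),("short top b",T(552,134),.126),("short top c",T(464,100),.126),("short d",T(547,94),.126)]:
    p=plane("top",pt,z); print(n,p,toS(p).round(1))
for n,a,b in [("slim frontL/near",T(177,292),S(192,90)),("slim frontR",T(255,287),S(229,116)),("wide frontL",T(322,277),S(274,139)),("wide front R",T(421,268),S(340,182)),("wide rear R",T(416,210),S(375,139))]:
    p,e=two(a,b); print(n,p,toS(p).round(1),e*1000)
E
```

```text
grid top [0.6257 0.1766 0.151 ] [ 0.6331 -0.1178  0.151 ] 0.2945390241399257
two (array([0.6284, 0.1765, 0.1469]), np.float64(0.0029680920667877644)) (array([ 0.6338, -0.1183,  0.1514]), np.float64(0.0017672404931867558))
yaw 0.025182448231296083 origin [0.5909 0.0284 0.    ]
rail R [ 0.564  -0.1189  0.051 ] [ -30.6 -146.6   51. ]
rail L [0.5558 0.1739 0.051 ] [-31.4 146.3  51. ]
slim front L [0.5149 0.151  0.133 ] [-73.  124.5 133. ]
slim front R [0.514  0.1021 0.133 ] [-75.   75.6 133. ]
slim rear L [0.5474 0.1496 0.154 ] [-40.5 122.3 154. ]
slim rear R [0.5464 0.1001 0.154 ] [-42.7  72.8 154. ]
wide front L [0.5169 0.0597 0.133 ] [-73.2  33.2 133. ]
wide front R [ 0.5175 -0.0027  0.133 ] [-74.2 -29.2 133. ]
wide rear L [0.5488 0.0596 0.154 ] [-41.3  32.2 154. ]
wide rear R [ 0.5501 -0.002   0.154 ] [-41.6 -29.4 154. ]
short top a [ 0.5982 -0.0429  0.126 ] [  5.4 -71.5 126. ]
short top b [ 0.5999 -0.0951  0.126 ] [   5.8 -123.7  126. ]
short top c [ 0.6275 -0.0405  0.126 ] [ 34.9 -69.8 126. ]
short d [ 0.6271 -0.0947  0.126 ] [  33.1 -124.   126. ]
slim frontL/near [0.5165 0.1501 0.133 ] [-71.3 123.6 133. ] 3.672522402571079
slim frontR [0.5146 0.1014 0.1347] [-74.4  74.9 134.7] 2.1411467965538757
wide frontL [0.5186 0.0585 0.135 ] [-71.6  31.9 135. ] 4.682471011796892
wide front R [ 0.521  -0.0047  0.132 ] [-70.7 -31.4 132. ] 7.617582398909034
wide rear R [ 0.552  -0.003   0.1516] [-39.7 -30.4 151.6] 3.2072683635212416
```

The numbers agree: stand width, rail at x = −31 mm and carton widths of 49 and 62 mm. Stand origin is about (0.591, 0.028), yaw 0.025. Next I work out the relative moves to the approach pose in front of the slim carton.

```bash
cat >> h.py <<'E'
from scipy.spatial.transform import Rotation as R
O=np.array([.591,.0284,0]);YAW=.025
X=np.array([np.cos(YAW),np.sin(YAW),0]);Y=np.array([-np.sin(YAW),np.cos(YAW),0])
def W(sx,sy,z): return O+X*sx/1000+Y*sy/1000+np.array([0,0,z/1000])
def S3(p): d=np.array(p)-O; return np.array([d@X,d@Y,p[2]])*1000
def goal(st,p,sign):
    Rt=R.from_rotvec(st["orientation"]); 
    G=R.from_matrix(np.c_[sign*X,-sign*Y,[0,0,-1]])
    return Rt.inv().apply(p-np.array(st["tool_pos"])),(Rt.inv()*G).as_rotvec()
E
cat > st.py <<'E'
from h import *
from plant import robot
import sys
np.set_printoptions(precision=4,suppress=True)
s=robot.read_state()
print("t",s["t"],"standframe",S3(s["tool_pos"]),"F",np.round(s["force"],1),"open",s["opening"])
print("toolaxes\n",R.from_rotvec(s["orientation"]).as_matrix())
a=[float(v) for v in sys.argv[1:]]
for i in range(0,len(a),3):
    print(a[i:i+3],*goal(s,W(*a[i:i+3]),1)); 
E
python3 st.py -125 98 235 -125 98 129; python3 -c "
from h import *;from plant import robot
s=robot.read_state();print(goal(s,W(-125,98,235),-1))"
```

```text
t 0.15 standframe [-328.748   525.3007  231.8343] F [0.  0.3 0.2] open 0.09299886814068618
toolaxes
 [[-0.9095  0.4157 -0.0007]
 [ 0.4157  0.9095 -0.0012]
 [ 0.0001 -0.0014 -1.    ]]
[-125.0, 98.0, 235.0] [-0.3704 -0.2948 -0.0028] [-0.0006  0.0019  2.6878]
[-125.0, 98.0, 129.0] [-0.3705 -0.2946  0.1032] [-0.0006  0.0019  2.6878]
(array([-0.37043579, -0.2947519 , -0.00279384]), array([-0.00137711, -0.0004587 , -0.45375968]))
```

Call:
jog_arm --pt "1 -0.037 -0.029 0 0 0 -0.045" --pt "1 -0.075 -0.06 0 0 0 -0.09" --pt "1 -0.11 -0.09 0 0 0 -0.14" --pt "1 -0.15 -0.12 0 0 0 -0.18" --pt "1 -0.185 -0.147 -0.002 0 0 -0.227" --force 10

```text
t: 0.78
tool_pos: [0.3567, 0.3331, 0.2337]
orientation: [-0.314, -3.125, 0.003]
force: [0.2, 1.0, 0.9]
opening: 0.0476
```

```bash
sed -i 's/W(\*a\[i:i+3\]),1)/W(*a[i:i+3]),-1)/' st.py; python3 st.py -125 98 235
```

```text
t 0.775 standframe [-226.5763  310.4131  233.6538] F [0.2 1.  0.9] open 0.04761140254005162
toolaxes
 [[-0.98    0.1991 -0.001 ]
 [ 0.1991  0.98   -0.0017]
 [ 0.0007 -0.0018 -1.    ]]
[-125.0, 98.0, 235.0] [-0.1465 -0.1843 -0.0011] [-0.0017 -0.0009 -0.2254]
```

Call:
jog_arm --pt "1 -0.03 -0.037 0 0 0 -0.045" --pt "1 -0.06 -0.074 0 0 0 -0.09" --pt "1 -0.09 -0.11 0 0 0 -0.135" --pt "1 -0.12 -0.148 0 0 0 -0.18" --pt "1 -0.1465 -0.1843 0 0 0 -0.2254"

```text
t: 1.4
tool_pos: [0.464, 0.1217, 0.2337]
orientation: [0.041, -3.14, 0.003]
force: [1.1, 0.5, -0.2]
opening: 0.0009
```

```bash
python3 st.py -125 98 129
```

```text
t 1.4 standframe [-124.659    96.3987  233.6852] F [ 1.1  0.5 -0.2] open 0.0008571456939645202
toolaxes
 [[-0.9997 -0.0262 -0.0012]
 [-0.0262  0.9997 -0.0017]
 [ 0.0013 -0.0017 -1.    ]]
[-125.0, 98.0, 129.0] [0.0002 0.0018 0.1047] [-0.0017 -0.0013  0.0012]
```

Call:
jog_arm --pt "1 0 0.002 0.03 0 0 0" --pt "1 0 0.002 0.065 0 0 0" --pt "1 0 0.002 0.1 0 0 0" --pt "1 0 0.002 0.105 0 0 0"

```text
t: 1.9
tool_pos: [0.4615, 0.1231, 0.1259]
orientation: [0.041, -3.135, 0.004]
force: [-0.4, 0.7, -0.2]
opening: 0.0006
```

```bash
python3 st.py; python3 - <<'E'
from plant import robot
import cv2
for n in ["wrist","side"]:
    im=robot.read_camera(n)["image"][:,:,::-1]
    if n=="side": im=cv2.resize(im[100:280,220:420],None,fx=3,fy=3)
    cv2.imwrite(f"pics/{n}1.png",im)
E
```

```text
t 1.9 standframe [-127.0595   97.8585  125.8561] F [-0.4  0.7 -0.2] open 0.000616272169469569
toolaxes
 [[-0.9996 -0.0261 -0.0067]
 [-0.026   0.9997 -0.0026]
 [ 0.0068 -0.0024 -1.    ]]
```

View pics/wrist1.png

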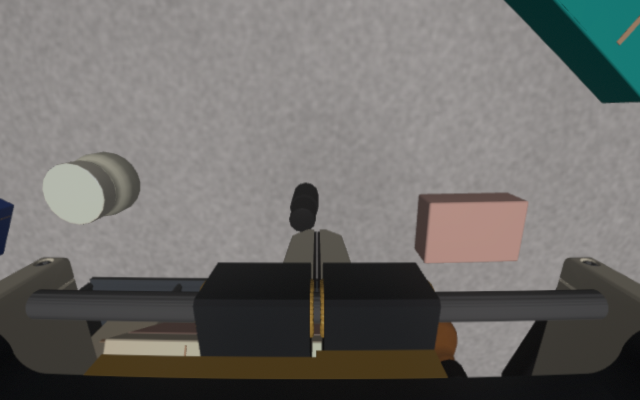

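View pics/side1.png

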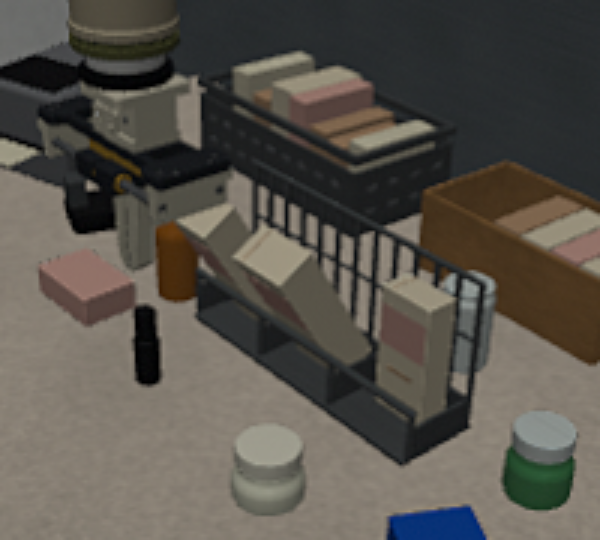

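The wrist view faces away from the stand, so I'll steer by the side view, force and TCP readings. In the side crop the closed fingers at (135, 230) are just in front of the slim carton's top at (215, 225), and nothing has been touched. I'll push forward next.

Call:
jog_arm --pt "1 -0.01 0 -0.001 0 0 0" --pt "1 -0.02 0 -0.001 0 0 0" --pt "1 -0.03 0 -0.001 0 0 0" --pt "1 -0.038 0 -0.001 0 0 0" --pt "1 -0.044 0 -0.001 0 0 0"

```text
t: 2.62
tool_pos: [0.508, 0.1246, 0.1295]
orientation: [0.041, -3.139, 0.003]
force: [-2.2, -0.4, 1.1]
opening: 0.0002
```

```bash
python3 st.py -40 98 140
```

```text
t 2.625 standframe [-80.6172  98.2236 129.4931] F [-2.2 -0.4  1.1] open 0.00021191014307321072
toolaxes
 [[-0.9997 -0.0262 -0.0027]
 [-0.0262  0.9997 -0.0019]
 [ 0.0027 -0.0019 -1.    ]]
[-40.0, 98.0, 140.0] [-0.0406 -0.0003 -0.0106] [-0.0019 -0.0027  0.0012]
```

Contact at TCP x ≈ −81 mm (force −2.2 N), as predicted. I'll keep pushing and rise with the edge.

Call:
jog_arm --pt "1 -0.006 0 -0.002 0 0 0" --pt "1 -0.012 0 -0.005 0 0 0" --pt "1 -0.018 0 -0.007 0 0 0" --pt "1 -0.024 0 -0.009 0 0 0" --pt "1 -0.03 0 -0.01 0 0 0"

```text
t: 3.25
tool_pos: [0.5385, 0.1254, 0.1396]
orientation: [0.041, -3.139, 0.003]
force: [0.2, -0.4, 0.1]
opening: 0.0004
```

```bash
python3 st.py -25 98 145; python3 - <<'E'
from plant import robot
import cv2
for n in ["side"]:
    im=robot.read_camera(n)["image"][:,:,::-1]
    if n=="side": im=cv2.resize(im[100:280,220:420],None,fx=3,fy=3)
    cv2.imwrite(f"pics/{n}2.png",im)
E
```

```text
t 3.25 standframe [-50.0711  98.2962 139.6111] F [ 0.2 -0.4  0.1] open 0.000435527643050211
toolaxes
 [[-0.9997 -0.0261 -0.0023]
 [-0.0261  0.9997 -0.0019]
 [ 0.0024 -0.0018 -1.    ]]
[-25.0, 98.0, 145.0] [-0.0251 -0.0003 -0.0054] [-0.0018 -0.0024  0.0011]
```

View pics/side2.png

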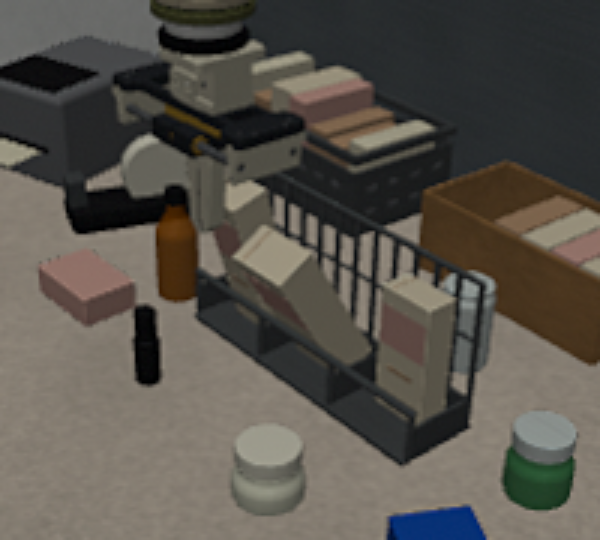

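The slim carton has tilted most of the way back, with its top at (245, 200) in the crop. I'll continue.

Call:
jog_arm --pt "1 -0.005 0 -0.001 0 0 0" --pt "1 -0.011 0 -0.003 0 0 0" --pt "1 -0.017 0 -0.004 0 0 0" --pt "1 -0.023 0 -0.005 0 0 0" --pt "1 -0.029 0 -0.005 0 0 0"

```text
t: 3.92
tool_pos: [0.5686, 0.1262, 0.1448]
orientation: [0.041, -3.14, 0.003]
force: [-0.1, 0.6, -0.3]
opening: 0.0005
```

Call:
jog_arm --pt "1 -0.003 0 0.002 0 0 0" --pt "1 -0.006 0 0.004 0 0 0" --pt "1 -0.008 0 0.005 0 0 0"

```text
t: 4.3
tool_pos: [0.5765, 0.1263, 0.1394]
orientation: [0.041, -3.139, 0.003]
force: [-0.2, 0.1, 0.5]
opening: 0.0005
```

```bash
cat > look.py <<'E'
from plant import robot
import cv2,sys,numpy as np
k=sys.argv[1]
c=robot.read_camera("side");np.savez("side0.npz",**c)
cv2.imwrite(f"pics/side{k}.png",cv2.resize(c["image"][130:270,250:410,::-1],None,fx=4,fy=4,interpolation=cv2.INTER_CUBIC))
c=robot.read_camera("top");np.savez("top0.npz",**c)
cv2.imwrite(f"pics/top{k}.png",cv2.resize(c["image"][145:260,220:420,::-1],None,fx=4,fy=4,interpolation=cv2.INTER_CUBIC))
E
python3 st.py; python3 look.py 3
```

```text
t 4.3 standframe [-12.0499  98.2794 139.4141] F [-0.2  0.1  0.5] open 0.0005163797232148906
toolaxes
 [[-0.9997 -0.0261 -0.002 ]
 [-0.0261  0.9997 -0.0019]
 [ 0.0021 -0.0019 -1.    ]]
```

View pics/side3.png

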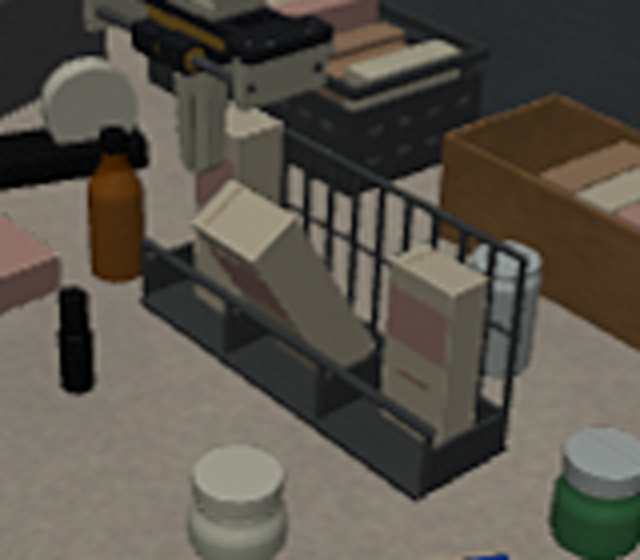

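The slim carton is upright (vertical edges at x ≈ 200–280 in the crop). No finger force remains, so I'll press gently to seat it against the grid.

Call:
jog_arm --pt "1 -0.002 0 0.006 0 0 0" --pt "1 -0.003 0 0.015 0 0 0"

```text
t: 4.65
tool_pos: [0.5788, 0.1265, 0.1244]
orientation: [0.041, -3.138, 0.003]
force: [-8.5, 0.0, 6.0]
opening: 0.001
```

Call:
jog_arm --pt "1 -0.001 0 0 0 0 0" --pt "1 -0.002 0 0 0 0 0"

```text
t: 4.9
tool_pos: [0.5787, 0.1264, 0.1231]
orientation: [0.041, -3.133, 0.004]
force: [-11.4, -1.3, 1.3]
opening: 0.0006
```

The carton is firmly against the grid (8–11 N). I'll back off and shift to the middle bay.

Call:
jog_arm --pt "1 0.005 0 0 0 0 0" --pt "1 0.03 0 0 0 0 0" --pt "1 0.06 0 0 0 0 0" --pt "1 0.09 0 0 0 0 0" --pt "1 0.115 0 0 0 0 0"

```text
t: 5.52
tool_pos: [0.4632, 0.1234, 0.1245]
orientation: [0.041, -3.134, 0.003]
force: [0.7, -0.6, 1.4]
opening: 0.0003
```

```bash
python3 st.py -125 1 128; python3 look.py 4
```

```text
t 5.525 standframe [-125.4238   98.162   124.4735] F [ 0.7 -0.6  1.4] open 0.0003217206546070176
toolaxes
 [[-0.9996 -0.0263 -0.0071]
 [-0.0263  0.9997 -0.0022]
 [ 0.0071 -0.002  -1.    ]]
[-125.0, 1.0, 128.0] [-0.0003 -0.0972 -0.0033] [-0.002  -0.0071  0.0013]
```

View pics/top4.png

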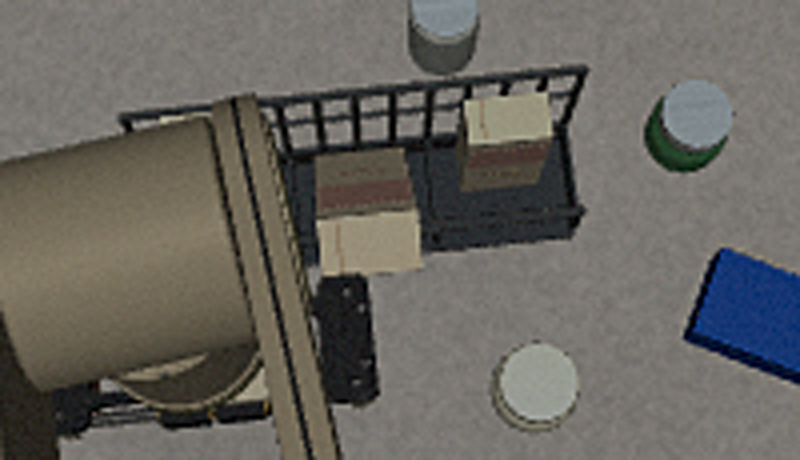

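The top view is mostly covered by the arm. The wide carton at (368, 210) in the crop is unmoved. I'll shift 97 mm sideways.

Call:
jog_arm --pt "1 0 -0.025 -0.002 0 0 0" --pt "1 0 -0.05 -0.003 0 0 0" --pt "1 0 -0.075 -0.003 0 0 0" --pt "1 0 -0.097 -0.003 0 0 0" --pt "1 0 -0.097 -0.003 0 -0.007 0"

```text
t: 6.25
tool_pos: [0.4663, 0.0253, 0.128]
orientation: [-0.039, 3.141, -0.004]
force: [-0.8, 0.4, -0.2]
opening: 0.0006
```

```bash
python3 st.py -82 1 128; python3 look.py 5
```

```text
t 6.25 standframe [-124.729     0.0074  127.9644] F [-0.8  0.4 -0.2] open 0.0005924110995997145
toolaxes
 [[-0.9997 -0.0246  0.0007]
 [-0.0246  0.9997 -0.0024]
 [-0.0007 -0.0024 -1.    ]]
[-82.0, 1.0, 128.0] [-0.0427  0.001  -0.    ] [-0.0024  0.0007 -0.0004]
```

View pics/side5.png

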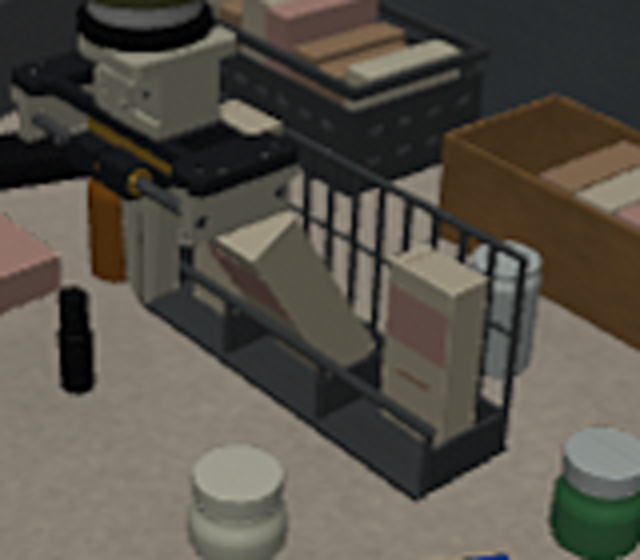

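The fingers are in front of the wide carton. I'll use the same push.

Call:
jog_arm --pt "1 -0.01 0.001 0 0 0 0" --pt "1 -0.02 0.001 0 0 0 0" --pt "1 -0.03 0.001 0 0 0 0" --pt "1 -0.038 0.001 0 0 0 0" --pt "1 -0.044 0.001 -0.001 0 0 0"

```text
t: 6.98
tool_pos: [0.51, 0.0289, 0.1285]
orientation: [0.041, -3.141, 0.003]
force: [-3.2, -0.8, 1.9]
opening: 0.0003
```

Call:
jog_arm --pt "1 -0.006 0 -0.002 0 0 0" --pt "1 -0.012 0 -0.005 0 0 0" --pt "1 -0.018 0 -0.007 0 0 0" --pt "1 -0.024 0 -0.009 0 0 0" --pt "1 -0.03 0 -0.01 0 0 0"

```text
t: 7.6
tool_pos: [0.5406, 0.0297, 0.1387]
orientation: [0.041, -3.141, 0.003]
force: [-0.6, 0.2, 0.3]
opening: 0.0005
```

```bash
python3 st.py -20 1 145; python3 look.py 6
```

```text
t 7.6 standframe [-50.3692   2.5127 138.708 ] F [-0.6  0.2  0.3] open 0.0005008099784456836
toolaxes
 [[-0.9997 -0.026  -0.0002]
 [-0.026   0.9997 -0.0018]
 [ 0.0002 -0.0018 -1.    ]]
[-20.0, 1.0, 145.0] [-0.0304 -0.0016 -0.0063] [-0.0018 -0.0002  0.001 ]
```

View pics/side6.png

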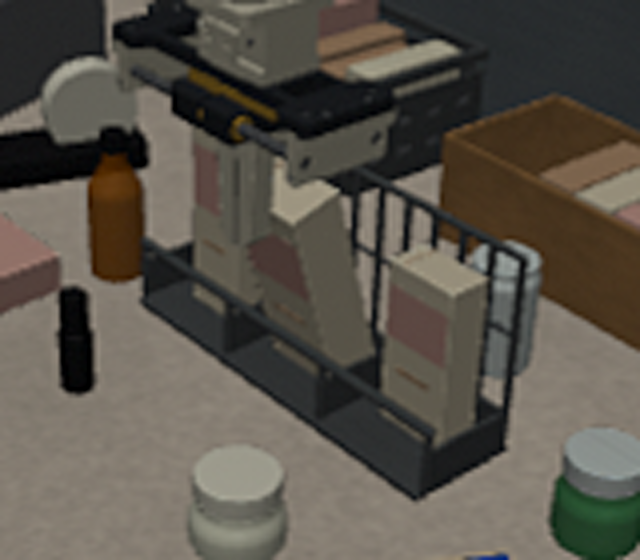

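The wide carton is about 17° from upright and turning cleanly. I'll continue.

Call:
jog_arm --pt "1 -0.005 -0.001 -0.001 0 0 0" --pt "1 -0.011 -0.001 -0.003 0 0 0" --pt "1 -0.017 -0.001 -0.004 0 0 0" --pt "1 -0.023 -0.001 -0.005 0 0 0" --pt "1 -0.029 -0.001 -0.005 0 0 0"

```text
t: 8.32
tool_pos: [0.5703, 0.0294, 0.1438]
orientation: [-0.041, 3.141, -0.003]
force: [-0.3, 0.5, -0.1]
opening: 0.0005
```

Call:
jog_arm --pt "1 -0.003 0 0.003 0 0 0" --pt "1 -0.006 0 0.006 0 0 0" --pt "1 -0.009 0 0.01 0 0 0" --pt "1 -0.01 0 0.016 0 0 0"

```text
t: 8.82
tool_pos: [0.5805, 0.0296, 0.1274]
orientation: [-0.041, 3.141, -0.003]
force: [-0.6, 0.7, 0.1]
opening: 0.0006
```

Call:
jog_arm --pt "1 -0.001 0 0 0 0 0" --pt "1 -0.002 0 0 0 0 0"

```text
t: 9.07
tool_pos: [0.5813, 0.0297, 0.1267]
orientation: [0.041, -3.139, 0.003]
force: [-8.0, -0.7, 0.8]
opening: -0.0
```

```bash
python3 st.py; python3 look.py 7
```

```text
t 9.075 standframe [ -9.6881   1.5192 126.7355] F [-8.  -0.7  0.8] open -4.560333226238608e-05
toolaxes
 [[-0.9997 -0.026  -0.0026]
 [-0.026   0.9997 -0.0018]
 [ 0.0026 -0.0018 -1.    ]]
```

View pics/side7.png

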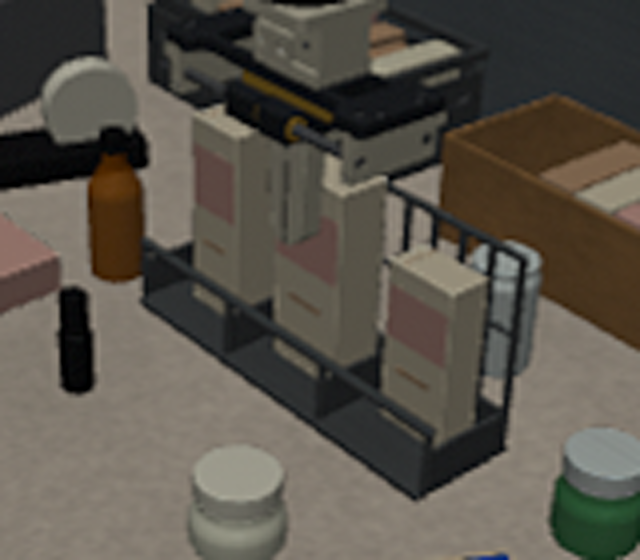

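Both cartons are upright and seated at the same depth (TCP x = −9.7 mm each time, about 8 N). I'll withdraw and lift clear.

Call:
jog_arm --pt "1 0.005 0 0 0 0 0" --pt "1 0.035 0 0 0 0 0" --pt "1 0.07 0 0 0 0 0" --pt "1 0.1 0 0 0 0 0" --pt "1 0.12 0 -0.02 0 0 0"

```text
t: 9.8
tool_pos: [0.4591, 0.0267, 0.146]
orientation: [0.041, -3.137, 0.002]
force: [0.0, -0.1, 0.3]
opening: 0.0008
```

Call:
jog_arm --pt "1 0 0.01 -0.04 0 0 0" --pt "1 0 0.05 -0.08 0 0 0" --pt "1 0 0.1 -0.1 0 0 0" --pt "1 0 0.15 -0.1 0 0 0" --pt "1 0 0.2 -0.1 0 0 0"

```text
t: 10.42
tool_pos: [0.4546, 0.2285, 0.2469]
orientation: [0.041, -3.139, 0.001]
force: [-0.2, -0.2, 0.7]
opening: 0.0003
```

Call:
jog_arm --pt "1 0.01 0.04 0 0 0 0" --pt "1 0.03 0.08 0 0 0 0" --pt "1 0.05 0.12 0 0 0 0" --pt "1 0.05 0.15 0 0 0 0" --pt "1 0.05 0.15 0 0 0 0"

```text
t: 11.05
tool_pos: [0.4001, 0.3789, 0.2473]
orientation: [0.045, -3.14, -0.0]
force: [0.1, -0.7, -0.3]
opening: 0.0005
```

```bash
python3 st.py; python3 look.py 8
```

```text
t 11.05 standframe [-182.0429  355.1301  247.2645] F [ 0.1 -0.7 -0.3] open 0.0005175093467896256
toolaxes
 [[-0.9996 -0.0286 -0.0012]
 [-0.0286  0.9996  0.0003]
 [ 0.0012  0.0003 -1.    ]]
```

View pics/top8.png

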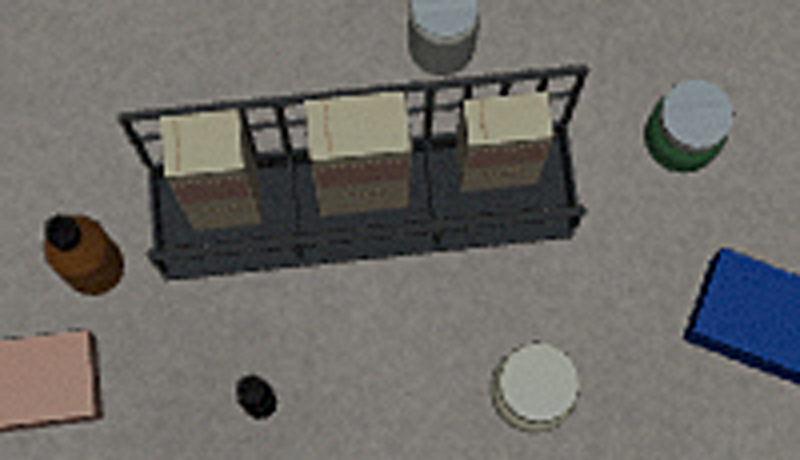

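View pics/side8.png

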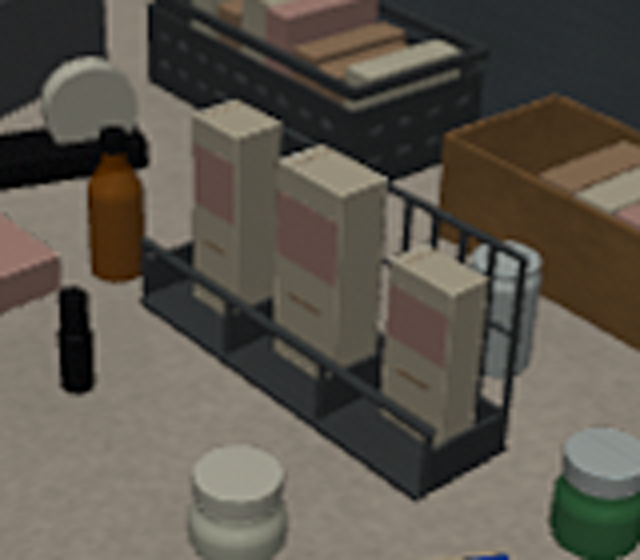

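Both views show all three cartons upright in their bays, with the bystanders at the same pixels as before. I'll check the top corners numerically.

```bash
python3 - <<'E'
from h import *
np.set_printoptions(precision=1,suppress=True)
for n,pt in [("slim fL",T(170,174)),("slim fR",T(246,166)),("slim rL",T(161,117)),("slim rR",T(239,112)),("wide fL",T(312,158)),("wide fR",T(411,151)),("wide rL",T(306,102)),("wide rR",T(405,95))]:
    print(n,S3(plane("top",pt,.156)))
a=cv2.imread("pics/top4.png");b=cv2.imread("pics/top8.png")
c=cv2.resize(cv2.imread("pics/top0.png")[145:260,220:420],None,fx=4,fy=4,interpolation=cv2.INTER_CUBIC)
d=cv2.absdiff(b,c).max(2); m=(cv2.GaussianBlur(d,(9,9),0)>25).astype(np.uint8)
print([s[:5].tolist() for s in cv2.connectedComponentsWithStats(m)[2][1:] if s[4]>60])
E
```

```text
slim fL [ -2.7 120.4 156. ]
slim fR [ -2.7  72.9 156. ]
slim rL [ 34.9 123.3 156. ]
slim rR [ 32.9  74.3 156. ]
wide fL [ -2.   31.5 156. ]
wide fR [ -4.1 -30.4 156. ]
wide rL [ 34.9  31.7 156. ]
wide rR [ 32.7 -30.7 156. ]
[[303, 89, 111, 73, 6257], [158, 107, 97, 93, 5716], [393, 162, 15, 14, 104], [364, 166, 16, 14, 119], [318, 170, 22, 16, 209], [313, 183, 110, 87, 5564], [194, 189, 15, 10, 71], [167, 205, 92, 86, 4699], [378, 266, 18, 9, 76], [224, 280, 30, 7, 131]]
```

The cartons' backs are at x ≈ 33–35 mm and their fronts at about −3 mm, as required. The image changed only in the two bays. I'll hand in.

```bash
python3 -c "
from plant import robot
print(robot.close_job())"
```

```text
the job is handed in; nothing more can be done
None
```

Both slumped cartons now stand upright in their own bays, backs against the grid. I pushed the slim one (left, +y bay) and then the wide one (middle bay) with closed fingertips, without gripping or lifting either. Each was pressed lightly home (8–11 N), and the job was handed in at about 11 s with the arm clear.

- **Position check:** the last top view puts both cartons' rear top edges at stand x of about 33–35 mm (grid at 35). Their front top edges are at about −2 to −4 mm (ideal −5), within the 2 mm calibration.
- **Everything else:** comparing the top view before and after, around the stand, showed changes only in the two bays. The short carton and the bystanders are where they were. The turquoise look-alike lay outside that area, and the arm went nowhere near it at working height.
- **Disagreements:** the leaning cartons' front edges first measured about 4 mm off the value worked out from the given sizes. Some two-view fits missed by 2–8 mm. Contact came within about 3–5 mm of where I expected it. No check failed.

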